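Mirror the row of bench supplies for the left-handed shift

TASK

The next phone-repair technician is left-handed, so move the four supplies (bottle, jar, can and solder reel) from the full rack to the empty rack in reverse order: seen from the robot, the leftmost one goes to the rightmost compartment, the second from the left to the second from the right, and so on. Keep them upright, set each down gently so that it stands flat on the floor of its own compartment, and let go of them all; the cork coasters stay in the old rack.

Things in the scene. Friction and masses are not known exactly. Their poses are not given: they have to be found in the camera images.
- bottle_mid (a point): Flux bottle: white round bottle 34 mm across, straight for its lowest 48 mm, then a shoulder, a narrow black collar and a steel needle tip; 72 mm tall, 40 to 85 g. The point is on its axis, half-way up; z points up. It stands loose on its own coaster, its underside 7 mm above the table.
- jar_mid (a point): Paste jar: amber glass, 37 mm across, with a wider flat black lid 40 mm across and 14 mm thick (the top 14 mm); 48 mm tall, 60 to 130 g. The point is on its axis, half-way up; z points up. It stands loose on its own coaster, its underside 7 mm above the table.
- can_mid (a point): Solvent can: square bare aluminium can, 36 x 36 mm and 50 mm tall, with a round white cap 20 mm across on top; 60 mm tall in all, 55 to 115 g. Its x and y axes are square to its faces, within 0.12 rad of the full rack's. The point is on its axis, half-way up; z points up. It stands loose on its own coaster, its underside 7 mm above the table.
- reel_mid (a point): Solder reel on end: grey wire body 37 mm across between two white flanges 40 mm across and 4 mm thick, a black round centre on top; 52 mm tall, 80 to 170 g. The point is on its axis, half-way up; z points up. It stands loose on its own coaster, its underside 7 mm above the table.
- bottle_coaster: Thin brown cork coaster, 50 x 50 x 3 mm, fixed in the full rack under the bottle and showing all round it; it marks where the bottle stood at the start and stays there. Origin at the centre of its underside, z up, x and y along those of the full rack.
- jar_coaster: Thin brown cork coaster, 50 x 50 x 3 mm, fixed in the full rack under the jar and showing all round it; it marks where the jar stood at the start and stays there. Origin at the centre of its underside, z up, x and y along those of the full rack.
- can_coaster: Thin brown cork coaster, 50 x 50 x 3 mm, fixed in the full rack under the can and showing all round it; it marks where the can stood at the start and stays there. Origin at the centre of its underside, z up, x and y along those of the full rack.
- reel_coaster: Thin brown cork coaster, 50 x 50 x 3 mm, fixed in the full rack under the reel and showing all round it; it marks where the reel stood at the start and stays there. Origin at the centre of its underside, z up, x and y along those of the full rack.
- full_rack: Grey rack, fixed, 64 x 244 x 12 mm: a row of four open compartments along its y, each 56 x 56 mm inside, centres at x = 0, y = -90, -30, +30, +90 mm; floor 4 mm, walls 4 mm thick, tops 12 mm up. Origin: centre of underside, z up, +y to the robot's left within 0.2 rad. Holds the supplies at the start, one per compartment, in any order, on coasters.
- empty_rack: Grey rack, fixed, 64 x 244 x 12 mm: a row of four open compartments along its y, each 56 x 56 mm inside, centres at x = 0, y = -90, -30, +30, +90 mm; floor 4 mm, walls 4 mm thick, tops 12 mm up. Origin: centre of underside, z up, +y to the robot's left within 0.2 rad. Empty, no coasters; nearer to or farther from the robot than the full one.
There are look-alikes about, which are no part of the job. What is shaped like the part that bears can_mid but turquoise is not meant. What is shaped like the reel_coaster but purple is not meant.

How it is judged:
At the end, for the whole second after the job is handed in: Each supply stands in the empty rack's compartment that mirrors its coaster's: within 15 mm of the centre along each rack axis, middle within 4 mm of its standing height, leaning under 0.12 rad, slower than 0.02 m/s (x of bottle_mid in the frame of empty_rack between -0.015 and 0.015 m and z of bottle_mid in the frame of empty_rack between 0.036 and 0.044 m and ((y of bottle_coaster in the frame of full_rack between -0.11 and -0.07 m and y of bottle_mid in the frame of empty_rack between 0.075 and 0.105 m) or (y of bottle_coaster in the frame of full_rack between -0.05 and -0.01 m and y of bottle_mid in the frame of empty_rack between 0.015 and 0.045 m) or (y of bottle_coaster in the frame of full_rack between 0.01 and 0.05 m and y of bottle_mid in the frame of empty_rack between -0.045 and -0.015 m) or (y of bottle_coaster in the frame of full_rack between 0.07 and 0.11 m and y of bottle_mid in the frame of empty_rack between -0.105 and -0.075 m)) and angle between each of bottle_mid, jar_mid, can_mid, reel_mid's own z axis and vertical below 0.12 rad and linear speed of each of bottle, jar, can, reel below 0.02 m/s and x of jar_mid in the frame of empty_rack between -0.015 and 0.015 m and z of jar_mid in the frame of empty_rack between 0.024 and 0.032 m and ((y of jar_coaster in the frame of full_rack between -0.11 and -0.07 m and y of jar_mid in the frame of empty_rack between 0.075 and 0.105 m) or (y of jar_coaster in the frame of full_rack between -0.05 and -0.01 m and y of jar_mid in the frame of empty_rack between 0.015 and 0.045 m) or (y of jar_coaster in the frame of full_rack between 0.01 and 0.05 m and y of jar_mid in the frame of empty_rack between -0.045 and -0.015 m) or (y of jar_coaster in the frame of full_rack between 0.07 and 0.11 m and y of jar_mid in the frame of empty_rack between -0.105 and -0.075 m)) and x of can_mid in the frame of empty_rack between -0.015 and 0.015 m and z of can_mid in the frame of empty_rack between 0.03 and 0.038 m and ((y of can_coaster in the frame of full_rack between -0.11 and -0.07 m and y of can_mid in the frame of empty_rack between 0.075 and 0.105 m) or (y of can_coaster in the frame of full_rack between -0.05 and -0.01 m and y of can_mid in the frame of empty_rack between 0.015 and 0.045 m) or (y of can_coaster in the frame of full_rack between 0.01 and 0.05 m and y of can_mid in the frame of empty_rack between -0.045 and -0.015 m) or (y of can_coaster in the frame of full_rack between 0.07 and 0.11 m and y of can_mid in the frame of empty_rack between -0.105 and -0.075 m)) and x of reel_mid in the frame of empty_rack between -0.015 and 0.015 m and z of reel_mid in the frame of empty_rack between 0.026 and 0.034 m and ((y of reel_coaster in the frame of full_rack between -0.11 and -0.07 m and y of reel_mid in the frame of empty_rack between 0.075 and 0.105 m) or (y of reel_coaster in the frame of full_rack between -0.05 and -0.01 m and y of reel_mid in the frame of empty_rack between 0.015 and 0.045 m) or (y of reel_coaster in the frame of full_rack between 0.01 and 0.05 m and y of reel_mid in the frame of empty_rack between -0.045 and -0.015 m) or (y of reel_coaster in the frame of full_rack between 0.07 and 0.11 m and y of reel_mid in the frame of empty_rack between -0.105 and -0.075 m))); the robot touches nothing.
It fails at once if a supply is tipped over (leans more than 40 degrees) (angle between any of bottle_mid, jar_mid, can_mid, reel_mid's own z axis and vertical above 0.7 rad).
It fails at once if a supply is dropped (falls free faster than 0.6 m/s, about 2 cm) ((linear speed of bottle above 0.6 m/s and contact force between the fingers and bottle below 0.01 N) or (linear speed of jar above 0.6 m/s and contact force between the fingers and jar below 0.01 N) or (linear speed of can above 0.6 m/s and contact force between the fingers and can below 0.01 N) or (linear speed of reel above 0.6 m/s and contact force between the fingers and reel below 0.01 N)).
It also fails if it takes over 99 s, if anything falls off the work surface, if the arm or the gripper's body presses on something with over 40 N, if the wrist force passes 120 N, or if a joint passes its speed limit or range.

ROBOT

A 6-joint arm with a two-finger parallel gripper is mounted at the origin on the work surface. World frame = base frame: x ahead of the robot, y to its left, z up, the work surface at z = 0. Lengths are in m, angles in rad, forces in N, time in s.
With the tool pointing down it reaches from about 0.375 to 0.9 m from the base axis. Payload 3.1 kg.
Tool frame: the origin (TCP) lies at the very end of the fingers, on their centre line; the grasp point (between the pads) lies 19 mm behind it; x points along the fingers, y is the direction in which the jaws open and shut, and the axes are right-handed (so a half turn about x gives the same grasp; the last joint's range is limited). The gripper opens to 87 mm and grips with 3 to 60 N. Pads are 19 mm wide; open, the fingers measure 117 mm over their backs; the gripper's body (75 mm by 190 mm) begins 51 mm behind the grasp point.
Start: joints at [1.143, 0.527, 1.433, -0, 1.181, -0.178], TCP at [0.154, 0.606, 0.223] pointing down, gripper open.
Joint ranges: [-3.08, 3.08], [-0.75, 2.2], [0.22, 2.44], [-1.43, 4.57], [0, 2.65], [-2.85, 2.85]. Speed limits (rad/s): [2.79, 2.79, 3.14, 3.14, 3.14, 3.14].

INTERFACE

Orientations are given as a unit quaternion [x, y, z, w].
In Python, from rig import robot gives the robot as it stands.
- The arm moves only by the tool carry_out, never from a script. Its argument "commands" is a list that holds one entry, the list of rows, each a list of 5 numbers: the opening, from 0 (shut) to 1 (fully open), then the shift along the tool's x, y, z in mm, then the turn about the tool's x in degrees. In form: [[[hand, x, y, z, twist], ...]]. A call has 1 to 8 rows; each row shifts and turns the pose as measured when the row begins, along the tool's axes as they then stand; what a row does not reach is not made up. A row lasts 1/12 s, in which the tool goes at most 41.7 mm and 7.16 degrees, less where a joint would pass 70% of its speed; a pose out of reach is approached as far as the arm can. A call with a gripper value outside its range is refused whole. The fingers move at their own pace and stop on an object; "force" is the grip in N (left out, the last holds). Time passes only in rows, so rows that do not move let the fingers close. It gives the time, the measured TCP pose, the force and the opening at its end, in the units of the state.
- robot.get_obs(): the state, without advancing time (a new reading comes with each control period).
- robot.camera(name): name is "scene" or "side" or "wrist"; returns the picture (480x640x3 uint8, red, green, blue); there is no depth.
- robot.camera_model(name): a dict with "fx", "fy", "cx", "cy" (pixels), "R" (3x3) and "t" (3): a world point X has camera coordinates R X + t. Camera axes: x right, y down, z forward; pixel columns grow to the right and rows downward; lengths in m; the calibration is good to about 2 mm. A picture is of the moment at which its call begins: read the wrist's pose just before it. camera_model takes no time and is no camera call; for the wrist camera it gives the pose at the moment of the call.
- robot.hand_in(): hands the job in, once; it reports no verdict.
The state is a dict: "time": time; "q": joint angles; "joint_velocities": joint speeds; "joint_torque": joint torques, N m; "position": TCP position; "tool_rot": TCP orientation; "ft_force": force on the tool from outside, world axes, zero at the start; "moment": the same for the moment, N m; "grip_width": finger opening in m.
Only numpy, scipy, OpenCV 4.12 (cv2) and the standard library are available. Lean on these libraries where they do the work, as an engineer would, in place of code of your own. Each camera call takes 0.05 s, during which the arm holds its last target. There are 200 camera calls.

## Working session

There is one attempt and no reset: what is moved stays moved. The work goes in short steps, Python scripts to look and compute and a tool call to move; the robot and the scene stay as the last step left them, time stands still between calls to the robot, and variables do not carry over. Pictures are saved under pics/ and viewed, on a budget of 14 in all, crops included, one or two more only if the job needs it, and the job is handed in when it is done.

Besides the shell and the picture viewer there is one more tool, called after "Call:" as name([rows], argument=value, ...), one row to a line, values as JSON. carry_out: Moves the arm, as the interface text tells. Its arguments: {"type":"object","properties":{"commands":{"type":"array"},"force":{"type":"number"}},"required":["commands"]}

```bash
mkdir -p pics
python3 - <<'E'
from rig import robot
import cv2,numpy as np
o=robot.get_obs();print({k:np.round(v,3).tolist() for k,v in o.items()})
for n in("scene","side"):
    cv2.imwrite(f"pics/{n}0.png",robot.camera(n)[:,:,::-1]);m=robot.camera_model(n)
    print(n,m["fx"],m["cx"],m["cy"],np.round(-np.array(m["R"]).T@m["t"],3),np.round(m["R"],2).tolist())
m=robot.camera_model("wrist");print(m["fx"],np.round(-np.array(m["R"]).T@m["t"],3),np.round(m["R"],2).tolist())
E
```

```text
{'time': 0.0, 'q': [1.144, 0.528, 1.434, -0.0, 1.181, -0.179], 'joint_velocities': [0.0, -0.001, 0.0, -0.002, 0.0, -0.001], 'joint_torque': [0.0, -44.004, -17.659, 0.063, 0.058, -0.0], 'position': [0.154, 0.605, 0.222], 'tool_rot': [0.087, 0.702, -0.088, 0.701], 'ft_force': [0.652, -0.499, 0.482], 'moment': [-0.03, 0.022, -0.01], 'grip_width': 0.087}
scene 545.8774495428956 314.05417162324676 238.99717691058996 [ 0.994 -0.027  0.657] [[-0.02, 1.0, -0.01], [0.79, 0.01, -0.62], [-0.62, -0.02, -0.79]]
side 442.83683143500025 325.76147899002194 237.8831217050884 [0.276 0.459 0.407] [[-0.87, -0.48, 0.01], [-0.25, 0.43, -0.87], [0.42, -0.76, -0.49]]
342.8664816577555 [0.083 0.623 0.384] [[0.25, 0.97, -0.0], [0.93, -0.24, 0.27], [0.26, -0.07, -0.96]]
```

View pics/scene0.png

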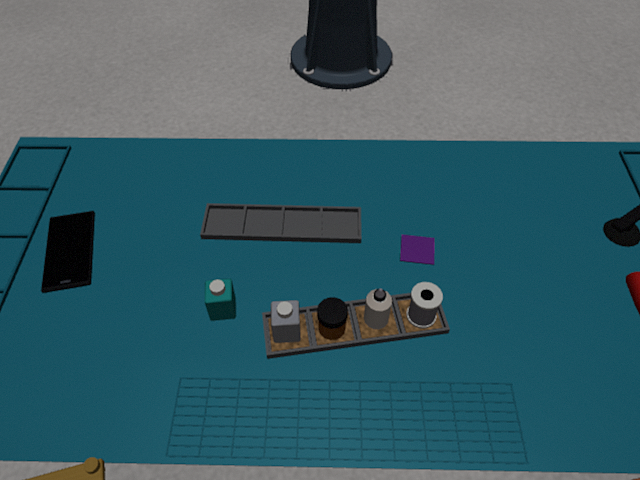

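View pics/side0.png

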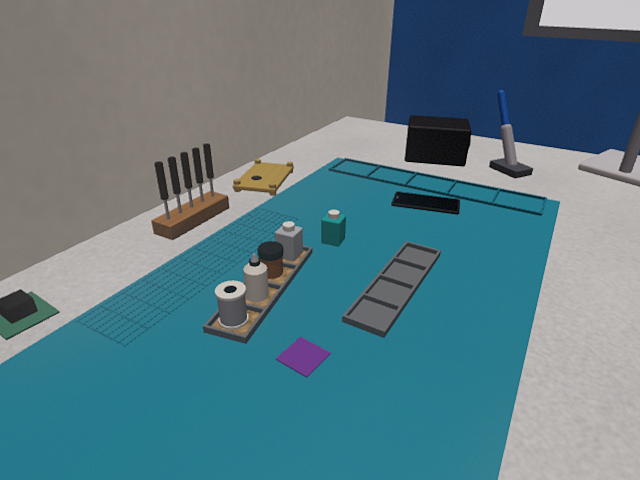

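The scene picture shows the full rack from (264,330) to (447,315). Its contents, in pixels, are can (285,320), jar (332,318), bottle (377,308) and reel (425,303). The empty rack runs from (202,222) to (361,224).

Things that could be mistaken: the turquoise can (218,300) and the purple square (417,249), neither of which is meant. The image's right is +y (the robot's left), so reading from the robot's left the order is reel, bottle, jar, can. I'll check this in one close crop.

Run:
```python
import cv2
i=cv2.imread("pics/scene0.png")[195:365,190:460];cv2.imwrite("pics/c1.png",cv2.resize(i,None,fx=2.95,fy=2.95,interpolation=cv2.INTER_CUBIC))
i=cv2.imread("pics/side0.png")[215:350,200:450];cv2.imwrite("pics/c2.png",cv2.resize(i,None,fx=3.2,fy=3.2,interpolation=cv2.INTER_CUBIC))
```

```text
(no output)
```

View pics/c1.png

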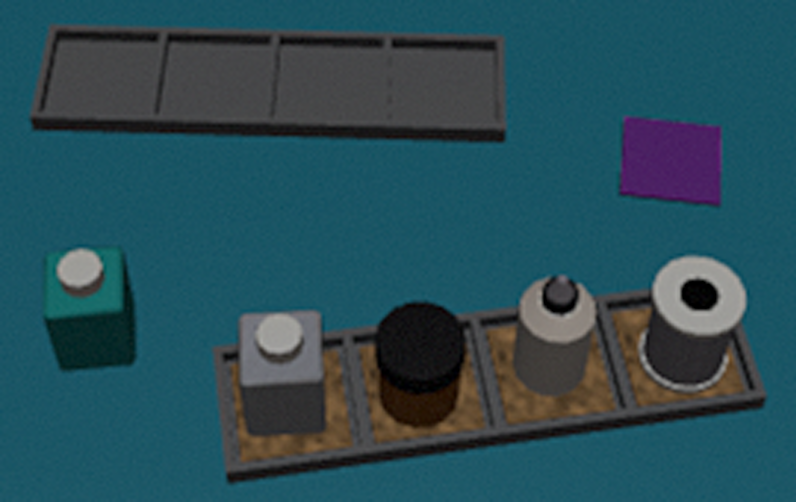

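View pics/c2.png

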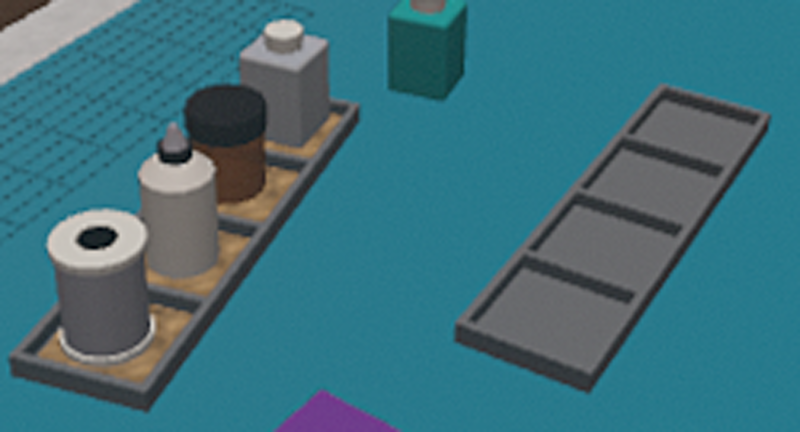

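```bash
cat > h.py <<'E'
import numpy as np
from rig import robot
from scipy.optimize import least_squares
M={n:robot.camera_model(n) for n in("scene","side")}
def proj(m,X):
    c=np.asarray(m["R"])@np.asarray(X)+np.asarray(m["t"]);return np.array([m["fx"]*c[0]/c[2]+m["cx"],m["fy"]*c[1]/c[2]+m["cy"]])
def ray(m,p,z):
    R=np.asarray(m["R"]);o=-R.T@m["t"];d=R.T@[(p[0]-m["cx"])/m["fx"],(p[1]-m["cy"])/m["fy"],1];return (o+d*(z-o[2])/d[2])
S=lambda x,y:("scene",(190+x/2.95,195+y/2.95)); D=lambda x,y:("side",(200+x/3.2,215+y/3.2))
def rack(obs,z=.012):
    def w(p,l): c,s=np.cos(p[2]),np.sin(p[2]);return [p[0]+c*l[0]-s*l[1],p[1]+s*l[0]+c*l[1],z]
    f=lambda p:np.concatenate([proj(M[n],w(p,l))-px for (n,px),l in obs])
    r=least_squares(f,[.5,0,0]);return r.x,np.round(r.fun.reshape(-1,2),1).tolist()
E
cat > m.py <<'E'
from h import *
a,b=.032,.122
E=rack([(S(50,27),(-a,-b)),(S(503,37),(-a,b)),(S(505,131),(a,b)),(S(33,121),(a,-b)),(D(663,87),(a,-b)),(D(769,115),(-a,-b)),(D(457,330),(a,b)),(D(590,382),(-a,b))])
F=rack([(S(217,347),(-a,-b)),(S(764,396),(a,b)),(S(229,470),(a,-b)),(D(12,357),(a,b)),(D(148,397),(-a,b)),(D(358,106),(-a,-b))])
for n,r in(("E",E),("F",F)):
    print(n,np.round(r[0],4),r[1]);x,y,t=r[0]
    for l in(-.09,-.03,.03,.09):print("  ",np.round([x-np.sin(t)*l,y+np.cos(t)*l],4))
for n,s,d,z in(("can",S(280,336),D(284,28),.067),("jar",S(420,338),D(226,108),.055),("bottle",S(563,277),D(174,122),.079),("reel",S(698,294),D(97,238),.059)):
    print(n,*[np.round(ray(M[k],p,z)[:2],4) for k,p in(s,d)])
c=np.array([ray(M["scene"],S(*p)[1],.057)[:2] for p in((242,313),(321,311),(325,376),(240,380))]);print(c.round(4).tolist(),c.mean(0))
E
python3 m.py
```

```text
E [ 0.45   -0.0924 -0.0118] [[0.3, -1.6], [0.7, -1.8], [0.8, -1.8], [-0.4, -2.0], [-2.2, -1.4], [-0.5, -0.6], [-1.5, -1.5], [-0.1, -1.7]]
   [ 0.449  -0.1824]
   [ 0.4497 -0.1224]
   [ 0.4504 -0.0624]
   [ 0.4511 -0.0024]
F [0.6239 0.015  0.1809] [[-1.4, -0.9], [0.6, -2.2], [-0.5, -0.0], [-1.6, 0.6], [-0.7, -0.7], [-0.6, -1.0]]
   [ 0.6401 -0.0735]
   [ 0.6293 -0.0145]
   [0.6185 0.0445]
   [0.6077 0.1036]
can [ 0.6421 -0.0755] [ 0.6374 -0.0771]
jar [ 0.6349 -0.016 ] [ 0.6289 -0.0128]
bottle [0.6182 0.0443] [0.6176 0.0408]
reel [0.613  0.1052] [0.6105 0.1044]
[[0.6249, -0.0935], [0.6233, -0.0591], [0.6554, -0.0562], [0.6579, -0.092]] [ 0.64037647 -0.07519297]
```

The crops confirm the order from +y: reel, bottle, jar, can. The positions agree across both cameras within about 6 mm and with the compartment centres. The jaws will open along the rack's x, since the neighbours are only 20 mm apart along y, and the fingertips have to stay above the 12 mm walls.

```bash
cat > go.py <<'E'
# go.py x y z yaw : delta in tool axes to TCP target; yaw = world angle of the jaw (tool y) axis, mod pi
import sys,numpy as np
from scipy.spatial.transform import Rotation as Ro
from rig import robot
x,y,z,w=map(float,sys.argv[1:5]);o=robot.get_obs()
R=Ro.from_quat(o["tool_rot"]).as_matrix();d=R.T@(np.array([x,y,z])-o["position"])*1e3
ya=np.arctan2(R[1,1],R[0,1]);t=-(w-ya);t=(t+np.pi/2)%np.pi-np.pi/2
a=-t;c,s=np.cos(-t),np.sin(-t)
# shift if the twist is made first
dt=Ro.from_euler("x",t).as_matrix().T@d
print("t",round(o["time"],2),"pos",np.round(o["position"],4),"yaw",round(ya,3),"tilt",np.round(R[:,0],3),"q6",round(o["q"][5],2),"w",round(o["grip_width"],4))
print("shift",np.round(d,1),"twist",round(np.degrees(t),1),"| shift after twist",np.round(dt,1))
E
python3 go.py .615 .10 .22 0.18
```

```text
t 0.1 pos [0.1536 0.6052 0.2217] yaw 1.322 tilt [-0.001 -0.002 -1.   ] q6 -0.18 w 0.0868
shift [   2.2 -376.   571.6] twist 65.4 | shift after twist [  2.2 363.5 579.6]
```

Call:
carry_out([
  [[1, 0, 0, 0, 7.1], [1, 0, 0, 0, 7.1], [1, 0, 0, 0, 7.1], [1, 0, 0, 0, 7.1], [1, 0, 0, 0, 7.1], [1, 0, 0, 0, 7.1], [1, 0, 0, 0, 7.1], [1, 0, 0, 0, 7.1]],
], force=20)

```text
time: 0.77
position: [0.1521, 0.6018, 0.2167]
tool_rot: [0.41, 0.572, -0.419, 0.574]
ft_force: [-0.6, -0.2, 0.0]
grip_width: 0.0869
```

```bash
python3 go.py .615 .10 .22 0.18
```

```text
t 0.77 pos [0.1521 0.6018 0.2167] yaw 0.317 tilt [-0.005 -0.011 -1.   ] q6 0.83 w 0.0869
shift [1.000e-01 2.835e+02 6.211e+02] twist 7.8 | shift after twist [1.000e-01 3.656e+02 5.766e+02]
```

Call:
carry_out([
  [[1, 0, 17, 37, 0], [1, 0, 17, 37, 0], [1, 0, 17, 37, 0], [1, 0, 17, 37, 0], [1, 0, 17, 37, 0], [1, 0, 17, 37, 0], [1, 0, 17, 37, 0], [1, 0, 17, 37, 0]],
])

```text
time: 1.43
position: [0.3721, 0.3607, 0.2139]
tool_rot: [0.407, 0.576, -0.417, 0.574]
ft_force: [0.3, 0.2, -0.8]
grip_width: 0.0868
```

```bash
python3 go.py .615 .10 .22 0.18
```

```text
t 1.43 pos [0.3721 0.3607 0.2139] yaw 0.328 tilt [-0.01  -0.011 -1.   ] q6 0.23 w 0.0868
shift [ -5.8 145.9 325.1] twist 8.5 | shift after twist [ -5.8 192.2 300.1]
```

Call:
carry_out([
  [[1, -1, 18, 37, 1], [1, -1, 18, 37, 1], [1, -1, 19, 37, 1], [1, -1, 19, 37, 1], [1, -1, 19, 37, 1], [1, -1, 19, 37, 1], [1, -1, 19, 37, 1], [1, 0, 15, 25, 1]],
])

```text
time: 2.1
position: [0.5875, 0.1181, 0.2184]
tool_rot: [0.447, 0.544, -0.46, 0.541]
ft_force: [0.4, 0.5, 0.3]
grip_width: 0.0871
```

```bash
python3 go.py .612 .104 .12 0.18
python3 - <<'E'
from rig import robot
import cv2
from h import proj
m=robot.camera_model("wrist");cv2.imwrite("pics/w1.png",robot.camera("wrist")[:,:,::-1])
for n,p in(("reel",(.612,.1045,.059)),("bot",(.618,.0435,.079)),("jar",(.631,-.0145,.055)),("can",(.640,-.0755,.067))):print(n,proj(m,p).round())
E
```

```text
t 2.1 pos [0.5875 0.1181 0.2184] yaw 0.179 tilt [-0.015 -0.012 -1.   ] q6 -0.16 w 0.0871
shift [98.2 23.3 17.3] twist -0.1 | shift after twist [98.2 23.2 17.4]
reel [346. 235.]
bot [340. 302.]
jar [341. 341.]
can [339. 397.]
```

View pics/w1.png

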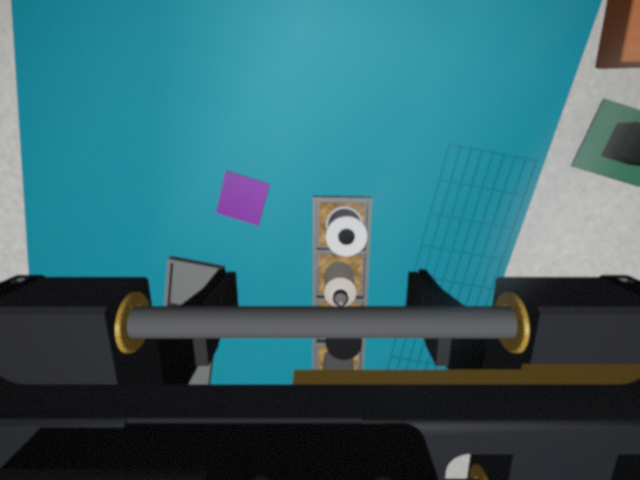

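The wrist picture shows the reel's top at (347,236), against a predicted (346,235). The bottle tip is at (341,297), against (340,302). The estimates hold, so I'm going down on the reel.

Call:
carry_out([
  [[1, 0, 12, 9, 0], [1, 0, 11, 8, 0], [1, 30, 0, 0, 0], [1, 35, 0, 0, 0], [1, 35, 0, 0, 0], [1, 35, 0, 0, 0], [1, 30, 0, 0, 0], [1, 10, 0, 0, 0]],
])

```text
time: 2.82
position: [0.6246, 0.0932, 0.0395]
tool_rot: [0.453, 0.536, -0.46, 0.544]
ft_force: [-0.5, -0.2, -0.0]
grip_width: 0.0872
```

```bash
python3 go.py .612 .1045 .018 0.18
```

```text
t 2.82 pos [0.6246 0.0932 0.0395] yaw 0.166 tilt [ 0.002 -0.015 -1.   ] q6 -0.17 w 0.0872
shift [ 21.3 -10.5 -13.5] twist -0.8 | shift after twist [ 21.3 -10.3 -13.7]
```

Call:
carry_out([
  [[1, 0, -5, -7, -0.8], [1, 0, -5, -6, 0], [1, 11, 0, 0, 0], [1, 10, 0, 0, 0], [1, 0, 0, 0, 0], [1, 0, 0, 0, 0]],
])

```text
time: 3.32
position: [0.6112, 0.1067, 0.0184]
tool_rot: [0.449, 0.54, -0.455, 0.548]
ft_force: [-0.3, -0.5, 1.2]
grip_width: 0.0871
```

```bash
python3 go.py .612 .1045 .018 0.18
```

```text
t 3.32 pos [0.6112 0.1067 0.0184] yaw 0.184 tilt [ 0.003 -0.015 -1.   ] q6 -0.17 w 0.0871
shift [0.5 0.4 2.3] twist 0.2 | shift after twist [0.5 0.4 2.3]
```

Good. I'll close, then lift.

Call:
carry_out([
  [[0, 0, 0, 2, 0], [0, 0, 0, 0, 0], [0, 0, 0, 0, 0], [0, 0, 0, 0, 0], [0, 0, 0, 0, 0], [0, 0, 0, 0, 0], [0, 0, 0, 0, 0], [0, 0, 0, 0, 0]],
], force=20)

```text
time: 3.98
position: [0.6149, 0.1039, 0.0222]
tool_rot: [0.451, 0.537, -0.454, 0.55]
ft_force: [-1.4, -0.5, 0.4]
grip_width: 0.0417
```

```bash
python3 go.py .449 -.1825 .11 -.012
```

```text
t 3.98 pos [0.6149 0.1039 0.0222] yaw 0.183 tilt [ 0.01  -0.015 -1.   ] q6 -0.17 w 0.0417
shift [ -85.2 -214.6  252.9] twist 11.2 | shift after twist [ -85.2 -161.6  289.6]
```

Call:
carry_out([
  [[0, 0, 0, 0, 0], [0, 0, 0, 0, 0], [0, 0, 0, 0, 0], [0, 0, 0, 0, 0]],
])

```text
time: 4.32
position: [0.6146, 0.1038, 0.022]
tool_rot: [0.45, 0.538, -0.454, 0.55]
ft_force: [-1.0, 0.3, 0.9]
grip_width: 0.0384
```

```bash
python3 go.py .449 -.1825 .11 -.012
```

```text
t 4.32 pos [0.6146 0.1038 0.022 ] yaw 0.183 tilt [ 0.01  -0.015 -1.   ] q6 -0.17 w 0.0384
shift [ -85.3 -214.3  252.9] twist 11.2 | shift after twist [ -85.3 -161.3  289.6]
```

Call:
carry_out([
  [[0, 0, 0, 0, 0], [0, 0, 0, 0, 0], [0, -3, 0, 0, 0], [0, -8, 0, 0, 0], [0, -20, 0, 0, 0], [0, -25, 0, 0, 0], [0, -20, 0, 0, 0], [0, -8, 0, 0, 0]],
])

```text
time: 4.98
position: [0.6107, 0.1052, 0.1066]
tool_rot: [0.448, 0.54, -0.456, 0.547]
ft_force: [0.6, -0.3, -0.7]
grip_width: 0.0381
```

```bash
python3 go.py .449 -.1825 .11 -.012
python3 - <<'E'
from rig import robot
import cv2
i=robot.camera("side")[:,:,::-1]
cv2.imwrite("pics/s1.png",i)
E
```

```text
t 4.98 pos [0.6107 0.1052 0.1066] yaw 0.183 tilt [ 0.    -0.015 -1.   ] q6 -0.17 w 0.0381
shift [   0.9 -211.3  253.5] twist 11.2 | shift after twist [   0.9 -158.3  289.6]
```

View pics/s1.png

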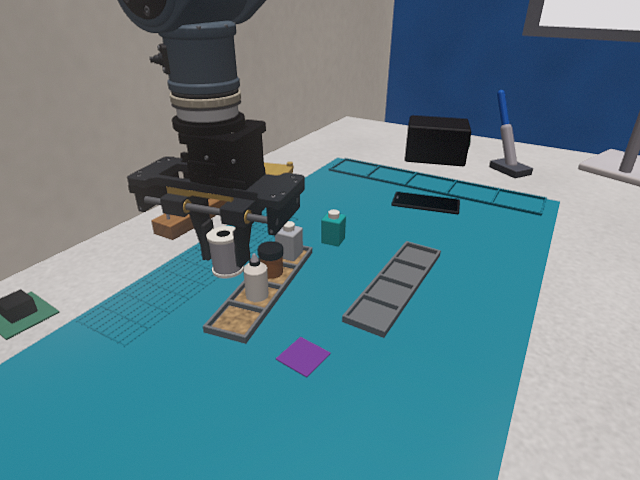

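The side picture shows the reel held upright at (223,250), clear of the rack. I'll carry it over.

Call:
carry_out([
  [[0, -1, -33, 10, 2], [0, -1, -33, 22, 2], [0, 0, -28, 30, 2], [0, 0, -24, 34, 2], [0, 0, -20, 36, 2], [0, 0, -16, 38, 1], [0, 0, -14, 38, 0], [0, 0, -10, 30, 0]],
])

```text
time: 5.7
position: [0.4434, -0.1476, 0.1103]
tool_rot: [0.501, 0.494, -0.501, 0.504]
ft_force: [0.6, 0.3, -0.8]
grip_width: 0.0377
```

```bash
python3 go.py .449 -.1825 .06 -.012
```

```text
t 5.7 pos [ 0.4434 -0.1476  0.1103] yaw -0.004 tilt [ 0.011 -0.01  -1.   ] q6 -0.55 w 0.0377
shift [50.8  5.2 34.4] twist 0.5 | shift after twist [50.8  5.5 34.3]
```

Call:
carry_out([
  [[0, 0, 5, 16, 0], [0, 10, 0, 8, 0], [0, 20, 0, 0, 0], [0, 20, 0, 0, 0], [0, 10, 0, 0, 0], [0, 0, 0, 0, 0], [0, 0, 0, 0, 0]],
])

```text
time: 6.28
position: [0.4458, -0.1794, 0.0442]
tool_rot: [-0.503, -0.491, 0.504, -0.501]
ft_force: [0.2, 0.2, -0.7]
grip_width: 0.0385
```

```bash
python3 go.py .449 -.1825 .020 -.012
```

```text
t 6.28 pos [ 0.4458 -0.1794  0.0442] yaw -0.015 tilt [ 0.009 -0.011 -1.   ] q6 -0.59 w 0.0385
shift [24.2  3.   2.8] twist -0.2 | shift after twist [24.2  3.   2.8]
```

Call:
carry_out([
  [[0, 8, 2, 2, 0], [0, 8, 1, 1, 0], [0, 5, 0, 0, 0], [0, 3, 0, 0, 0], [0, 0, 0, 0, 0], [0, 0, 0, 0, 0]],
])

```text
time: 6.78
position: [0.4505, -0.1818, 0.0189]
tool_rot: [-0.503, -0.491, 0.503, -0.503]
ft_force: [-1.0, 0.4, 0.4]
grip_width: 0.0378
```

```bash
python3 go.py .449 -.1825 .019 -.012; python3 -c "
from rig import robot;print(robot.get_obs()['ft_force'])"
```

```text
t 6.78 pos [ 0.4505 -0.1818  0.0189] yaw -0.011 tilt [ 0.011 -0.012 -1.   ] q6 -0.59 w 0.0378
shift [-0.1 -1.5  0.7] twist 0.1 | shift after twist [-0.1 -1.5  0.7]
[-0.98435094  0.4134416   0.365292  ]
```

Call:
carry_out([
  [[0, 1, -1, 0, 0], [0, 1, 0, 0, 0], [0, 0, 0, 0, 0]],
])

```text
time: 7.03
position: [0.4505, -0.1819, 0.0192]
tool_rot: [0.503, 0.49, -0.503, 0.504]
ft_force: [-0.8, 0.4, -1.7]
grip_width: 0.0379
```

Call:
carry_out([
  [[0, 1, 0, 0, 0], [0.9, 0, 0, 0, 0], [0.9, 0, 0, 0, 0], [0.9, 0, 0, 0, 0], [0.9, 0, 0, 0, 0], [0.9, 0, 0, 0, 0], [0.9, 0, 0, 0, 0], [0.9, 0, 0, 0, 0]],
])

```text
time: 7.7
position: [0.4513, -0.1824, 0.0185]
tool_rot: [0.503, 0.489, -0.502, 0.505]
ft_force: [-0.0, 0.3, 0.0]
grip_width: 0.0744
```

Call:
carry_out([
  [[1, -5, 0, 0, 0], [1, -15, 0, 0, 0], [1, -30, 0, 0, 0], [1, -35, 0, 0, 0], [1, -25, 0, 0, 0], [1, -5, 0, 0, 0]],
])

```text
time: 8.2
position: [0.4474, -0.1795, 0.136]
tool_rot: [-0.503, -0.492, 0.503, -0.502]
ft_force: [0.8, -0.6, 0.3]
grip_width: 0.0869
```

```bash
python3 go.py .618 .043 .13 .18
python3 - <<'E'
from rig import robot
import cv2
i=robot.camera("side")[:,:,::-1]
cv2.imwrite("pics/s2.png",cv2.resize(i[150:400,180:480],None,fx=2.4,fy=2.4))
E
```

```text
t 8.2 pos [ 0.4474 -0.1795  0.136 ] yaw -0.012 tilt [ 0.009 -0.01  -1.   ] q6 -0.6 w 0.0869
shift [   5.4  167.8 -224.6] twist -11.0 | shift after twist [   5.4  207.6 -188.4]
```

View pics/s2.png

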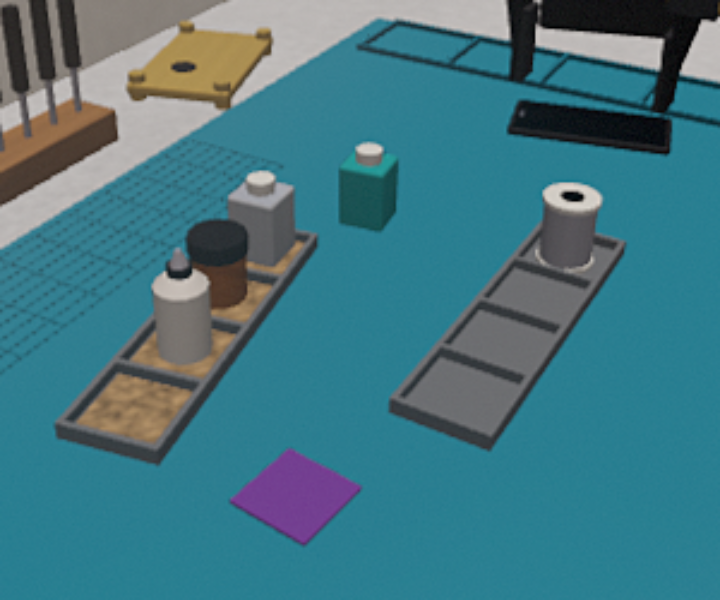

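The picture shows the reel upright in the rightmost compartment (570,230), centred. Bottle next.

Call:
carry_out([
  [[1, 1, 24, -28, -2], [1, 1, 27, -30, -2], [1, 1, 28, -30, -2], [1, 1, 28, -29, -2], [1, 0, 29, -28, -2], [1, 0, 28, -26, -1], [1, 0, 20, -18, 0], [1, 0, 4, -4, 0]],
])

```text
time: 8.92
position: [0.6212, 0.0356, 0.1233]
tool_rot: [0.451, 0.54, -0.455, 0.545]
ft_force: [0.7, -0.4, 1.0]
grip_width: 0.087
```

```bash
python3 go.py .618 .043 .022 .18
```

```text
t 8.92 pos [0.6212 0.0356 0.1233] yaw 0.178 tilt [ 0.002 -0.009 -1.   ] q6 -0.29 w 0.087
shift [101.2  -1.9  -8.8] twist -0.1 | shift after twist [101.2  -1.8  -8.8]
```

Call:
carry_out([
  [[1, 0, 0, -8, 0], [1, 10, -1, -3, 0], [1, 25, 0, 0, 0], [1, 30, 0, 0, 0], [1, 25, 0, 0, 0], [1, 10, 0, 0, 0], [1, 0, 0, 0, 0], [1, 0, 0, 0, 0]],
])

```text
time: 9.58
position: [0.6075, 0.0426, 0.0124]
tool_rot: [0.448, 0.544, -0.46, 0.541]
ft_force: [-0.2, 0.4, 0.3]
grip_width: 0.087
```

```bash
python3 go.py .618 .045 .021 .18
```

```text
t 9.58 pos [0.6075 0.0426 0.0124] yaw 0.176 tilt [-0.014 -0.01  -1.   ] q6 -0.27 w 0.087
shift [-8.7 10.6 -0.4] twist -0.2 | shift after twist [-8.7 10.6 -0.4]
```

Call:
carry_out([
  [[1, -6, 0, 0, 0], [1, -3, 6, -1, 0], [0, 0, 4, 0, 0], [0, 0, 0, 0, 0], [0, 0, 0, 0, 0], [0, 0, 0, 0, 0], [0, 0, 0, 0, 0], [0, 0, 0, 0, 0]],
])

```text
time: 10.25
position: [0.6225, 0.0441, 0.0294]
tool_rot: [0.451, 0.54, -0.458, 0.544]
ft_force: [-0.2, -0.0, 0.3]
grip_width: 0.0547
```

```bash
python3 go.py .618 .045 .021 .18
```

```text
t 10.25 pos [0.6225 0.0441 0.0294] yaw 0.174 tilt [-0.002 -0.011 -1.   ] q6 -0.27 w 0.0547
shift [ 8.4 -4.2 -1.8] twist -0.3 | shift after twist [ 8.4 -4.2 -1.8]
```

Call:
carry_out([
  [[0.62, 5, -3, -1, 0], [0.62, 2, -1, 0, 0], [0.3, 0, 0, 0, 0], [0, 0, 0, 0, 0], [0, 0, 0, 0, 0], [0, 0, 0, 0, 0], [0, 0, 0, 0, 0], [0, 0, 0, 0, 0]],
])

```text
time: 10.92
position: [0.6164, 0.0446, 0.0207]
tool_rot: [0.45, 0.541, -0.459, 0.543]
ft_force: [0.8, -0.1, 0.8]
grip_width: 0.0334
```

```bash
python3 go.py .618 .045 .021 .18
```

```text
t 10.92 pos [0.6164 0.0446 0.0207] yaw 0.175 tilt [-0.005 -0.011 -1.   ] q6 -0.27 w 0.0334
shift [-0.3  1.6 -0.1] twist -0.3 | shift after twist [-0.3  1.6 -0.1]
```

Gripped at 33–34 mm. Lift, and then carry to compartment −30.

Call:
carry_out([
  [[0, 0, 0, 0, 0], [0, 0, 0, 0, 0], [0, -5, 0, 0, 0], [0, -15, 0, 0, 0], [0, -25, 0, 0, 0], [0, -25, 0, 0, 0], [0, -10, 0, 0, 0], [0, 0, 0, 0, 0]],
])

```text
time: 11.58
position: [0.6153, 0.0455, 0.1026]
tool_rot: [0.449, 0.542, -0.46, 0.541]
ft_force: [0.7, -1.1, -0.8]
grip_width: 0.0335
```

```bash
python3 go.py .4495 -.1225 .11 -.012
```

```text
t 11.58 pos [0.6153 0.0455 0.1026] yaw 0.175 tilt [-0.01 -0.01 -1.  ] q6 -0.27 w 0.0335
shift [  -4.  -192.6  136.7] twist 10.7 | shift after twist [  -4.  -163.9  170.1]
```

Call:
carry_out([
  [[0, 0, -28, 16, 2], [0, 0, -28, 18, 2], [0, 0, -27, 22, 2], [0, 0, -26, 24, 2], [0, 0, -24, 25, 2], [0, 0, -18, 22, 1], [0, 0, -8, 10, 0], [0, 0, 0, 0, 0]],
])

```text
time: 12.25
position: [0.4614, -0.1069, 0.1012]
tool_rot: [-0.502, -0.494, 0.509, -0.495]
ft_force: [-0.4, 0.1, -0.8]
grip_width: 0.0335
```

```bash
python3 go.py .4495 -.1225 .05 -.012
```

```text
t 12.25 pos [ 0.4614 -0.1069  0.1012] yaw -0.021 tilt [-0.007 -0.008 -1.   ] q6 -0.42 w 0.0335
shift [ 51.4 -11.3  15.4] twist -0.5 | shift after twist [ 51.4 -11.4  15.3]
```

Call:
carry_out([
  [[0, 0, -7, 9, -0.5], [0, 5, -4, 6, 0], [0, 15, 0, 0, 0], [0, 20, 0, 0, 0], [0, 10, 0, 0, 0], [0, 0, 0, 0, 0], [0, 0, 0, 0, 0], [0, 0, 0, 0, 0]],
])

```text
time: 12.92
position: [0.452, -0.1216, 0.0459]
tool_rot: [-0.501, -0.496, 0.507, -0.497]
ft_force: [0.1, 0.3, -1.1]
grip_width: 0.0334
```

```bash
python3 go.py .4495 -.1225 .018 -.012
```

```text
t 12.92 pos [ 0.452  -0.1216  0.0459] yaw -0.015 tilt [-0.005 -0.007 -1.   ] q6 -0.47 w 0.0334
shift [27.9 -2.3  0.7] twist -0.2 | shift after twist [27.9 -2.3  0.7]
```

Call:
carry_out([
  [[0, 8, -1, 1, 0], [0, 8, 0, 0, 0], [0, 5, 0, 0, 0], [0, 4, 0, 0, 0], [0, 2, 0, 0, 0], [0, 0, 0, 0, 0], [0, 0, 0, 0, 0]],
])

```text
time: 13.5
position: [0.4529, -0.123, 0.0176]
tool_rot: [-0.501, -0.495, 0.506, -0.499]
ft_force: [-0.1, 0.4, 3.5]
grip_width: 0.0333
```

```bash
python3 go.py .4495 -.1225 .0175 -.012
```

```text
t 13.5 pos [ 0.4529 -0.123   0.0176] yaw -0.014 tilt [-0.001 -0.009 -1.   ] q6 -0.47 w 0.0333
shift [ 0.1 -3.4 -0.5] twist -0.1 | shift after twist [ 0.1 -3.4 -0.5]
```

A 3.5 N force shows the bottle is on the floor. Release and go up.

Call:
carry_out([
  [[0.9, 0, 0, 0, 0], [0.9, 0, 0, 0, 0], [0.9, 0, 0, 0, 0], [0.9, 0, 0, 0, 0], [0.9, 0, 0, 0, 0], [0.9, 0, 0, 0, 0], [0.9, 0, 0, 0, 0], [0.9, 0, 0, 0, 0]],
])

```text
time: 14.17
position: [0.4536, -0.1235, 0.0187]
tool_rot: [-0.501, -0.494, 0.506, -0.5]
ft_force: [-0.1, 0.5, -0.4]
grip_width: 0.0749
```

Call:
carry_out([
  [[1, -5, 0, 0, 0], [1, -15, 0, 0, 0], [1, -30, 0, 0, 0], [1, -35, 0, 0, 0], [1, -20, 0, 0, 0], [1, 0, 0, 0, 0]],
])

```text
time: 14.67
position: [0.4521, -0.1217, 0.1273]
tool_rot: [-0.501, -0.496, 0.506, -0.497]
ft_force: [1.1, -0.1, -0.6]
grip_width: 0.087
```

```bash
python3 go.py .630 -.0145 .12 .18
```

```text
t 14.67 pos [ 0.4521 -0.1217  0.1273] yaw -0.014 tilt [-0.004 -0.007 -1.   ] q6 -0.47 w 0.087
shift [   5.8  176.4 -109.7] twist -11.1 | shift after twist [  5.8 194.3 -73.7]
```

Call:
carry_out([
  [[1, 0, 26, -15, -2], [1, 0, 28, -15, -2], [1, 0, 28, -14, -2], [1, 0, 28, -13, -2], [1, 0, 28, -12, -2], [1, 0, 26, -11, -1], [1, 0, 14, -8, 0], [1, 0, 0, 0, 0]],
])

```text
time: 15.33
position: [0.6262, -0.0141, 0.1241]
tool_rot: [0.449, 0.544, -0.455, 0.544]
ft_force: [-0.5, -1.0, 0.8]
grip_width: 0.0866
```

```bash
python3 go.py .630 -.0145 .030 .18
```

```text
t 15.33 pos [ 0.6262 -0.0141  0.1241] yaw 0.183 tilt [-0.006 -0.006 -1.   ] q6 -0.38 w 0.0866
shift [94.1  4.4  0.6] twist 0.2 | shift after twist [94.1  4.4  0.6]
```

Call:
carry_out([
  [[1, 15, 4, 0, 0], [1, 25, 2, 0, 0], [0.7, 25, 1, 0, 0], [0.7, 15, 0, 0, 0], [0.7, 8, 0, 0, 0], [0.7, 0, 0, 0, 0], [0.7, 0, 0, 0, 0], [0.7, 0, 0, 0, 0]],
])

```text
time: 16.0
position: [0.6269, -0.0143, 0.0296]
tool_rot: [0.447, 0.547, -0.457, 0.542]
ft_force: [0.1, 0.9, 0.6]
grip_width: 0.0626
```

```bash
python3 go.py .630 -.0145 .029 .18
```

```text
t 16.0 pos [ 0.6269 -0.0143  0.0296] yaw 0.185 tilt [-0.015 -0.006 -1.   ] q6 -0.37 w 0.0626
shift [0.5 3.  0.8] twist 0.3 | shift after twist [0.5 3.  0.8]
```

Call:
carry_out([
  [[0.6, 0, 2, 0, 0], [0.3, 0, 0, 0, 0], [0, 0, 0, 0, 0], [0, 0, 0, 0, 0], [0, 0, 0, 0, 0], [0, 0, 0, 0, 0], [0, 0, 0, 0, 0], [0, 0, 0, 0, 0]],
])

```text
time: 16.67
position: [0.6319, -0.0147, 0.0345]
tool_rot: [0.448, 0.544, -0.455, 0.544]
ft_force: [-0.1, -0.3, -1.1]
grip_width: 0.0393
```

```bash
python3 go.py .630 -.0145 .029 .18
```

```text
t 16.67 pos [ 0.6319 -0.0147  0.0345] yaw 0.185 tilt [-0.006 -0.008 -1.   ] q6 -0.37 w 0.0393
shift [ 5.5 -1.7 -0.6] twist 0.3 | shift after twist [ 5.5 -1.7 -0.6]
```

Call:
carry_out([
  [[0, 0, 0, 0, 0], [0, 0, 0, 0, 0], [0, -5, 0, 0, 0], [0, -15, 0, 0, 0], [0, -25, 0, 0, 0], [0, -20, 0, 0, 0], [0, -10, 0, 0, 0], [0, 0, 0, 0, 0]],
])

```text
time: 17.33
position: [0.6303, -0.0137, 0.1108]
tool_rot: [0.447, 0.546, -0.456, 0.542]
ft_force: [0.1, -0.2, -0.7]
grip_width: 0.0394
```

```bash
python3 go.py .4503 -.0625 .11 -.012
python3 - <<'E'
from rig import robot
import cv2
i=robot.camera("side")[:,:,::-1]
cv2.imwrite("pics/s3.png",cv2.resize(i[150:400,180:480],None,fx=2.4,fy=2.4))
E
```

```text
t 17.33 pos [ 0.6303 -0.0137  0.1108] yaw 0.185 tilt [-0.013 -0.007 -1.   ] q6 -0.37 w 0.0394
shift [   3.4 -185.8   14.9] twist 11.3 | shift after twist [   3.4 -179.3   51. ]
```

View pics/s3.png

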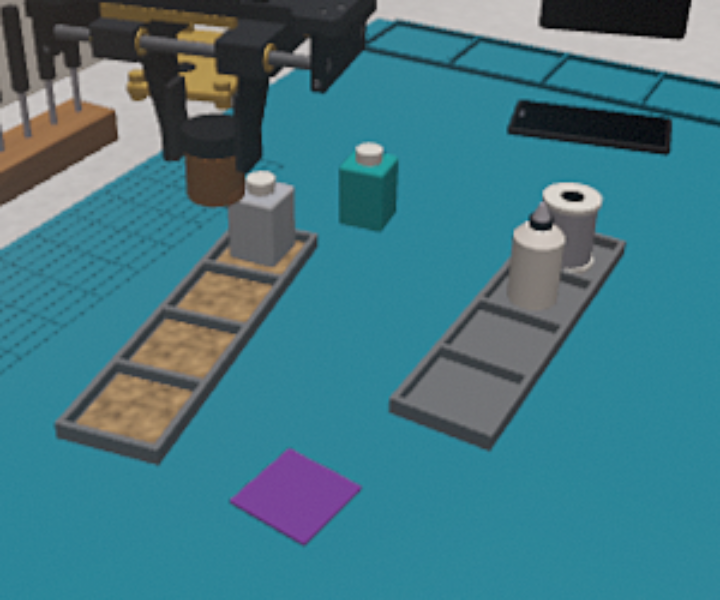

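The picture shows the jar hanging upright at (215,160) and the bottle standing in the second compartment (537,265).

Call:
carry_out([
  [[0, 0, -25, 2, 2], [0, 0, -26, 3, 2], [0, 0, -27, 4, 2], [0, 0, -27, 5, 2], [0, 0, -27, 6, 2], [0, 0, -24, 6, 1], [0, 0, -14, 4, 0], [0, 0, 0, 0, 0]],
])

```text
time: 18.05
position: [0.452, -0.0568, 0.1053]
tool_rot: [-0.497, -0.501, 0.51, -0.491]
ft_force: [-0.2, 0.2, -1.5]
grip_width: 0.0393
```

```bash
python3 go.py .4503 -.0625 .06 -.012
```

```text
t 18.05 pos [ 0.452  -0.0568  0.1053] yaw -0.015 tilt [-0.022 -0.002 -1.   ] q6 -0.34 w 0.0393
shift [45.3 -0.6  5.6] twist -0.1 | shift after twist [45.3 -0.7  5.6]
```

Call:
carry_out([
  [[0, 8, 0, 4, 0], [0, 15, 0, 1, 0], [0, 15, 0, 0, 0], [0, 6, 0, 0, 0], [0, 0, 0, 0, 0], [0, 0, 0, 0, 0], [0, 0, 0, 0, 0]],
])

```text
time: 18.63
position: [0.4577, -0.0639, 0.0558]
tool_rot: [-0.498, -0.5, 0.509, -0.493]
ft_force: [0.8, 0.7, -0.8]
grip_width: 0.0397
```

```bash
python3 go.py .4503 -.0625 .0325 -.012
```

```text
t 18.63 pos [ 0.4577 -0.0639  0.0558] yaw -0.014 tilt [-0.017 -0.004 -1.   ] q6 -0.35 w 0.0397
shift [23.4 -7.  -1.4] twist -0.1 | shift after twist [23.4 -7.  -1.4]
```

Call:
carry_out([
  [[0, 5, -5, -1, 0], [0, 6, -2, 0, 0], [0, 5, 0, 0, 0], [0, 4, 0, 0, 0], [0, 2, 0, 0, 0], [0, 0, 0, 0, 0], [0, 0, 0, 0, 0]],
])

```text
time: 19.22
position: [0.4514, -0.063, 0.0331]
tool_rot: [-0.499, -0.499, 0.508, -0.495]
ft_force: [-0.1, 1.0, -1.4]
grip_width: 0.0394
```

```bash
python3 go.py .4503 -.0625 .031 -.012
```

```text
t 19.22 pos [ 0.4514 -0.063   0.0331] yaw -0.013 tilt [-0.013 -0.005 -1.   ] q6 -0.35 w 0.0394
shift [ 2.1 -1.1 -0.5] twist -0.1 | shift after twist [ 2.1 -1.1 -0.5]
```

Call:
carry_out([
  [[0, 1.5, 0, 0, 0], [0, 1, 0, 0, 0], [0, 1, 0, 0, 0], [0, 0, 0, 0, 0]],
])

```text
time: 19.55
position: [0.452, -0.0633, 0.0304]
tool_rot: [-0.499, -0.498, 0.508, -0.495]
ft_force: [-0.1, 0.3, -1.4]
grip_width: 0.0394
```

Call:
carry_out([
  [[0, 1, 0, 0, 0], [0, 1, 0, 0, 0], [0, 1, 0, 0, 0], [0, 0, 0, 0, 0]],
])

```text
time: 19.88
position: [0.4523, -0.0633, 0.0306]
tool_rot: [-0.499, -0.497, 0.507, -0.496]
ft_force: [0.4, 0.6, -1.3]
grip_width: 0.0392
```

Call:
carry_out([
  [[0, 3, 0, 0, 0], [0, 2, 0, 0, 0], [0, 0, 0, 0, 0]],
])

```text
time: 20.13
position: [0.4533, -0.0637, 0.0294]
tool_rot: [-0.5, -0.496, 0.506, -0.498]
ft_force: [0.5, 0.4, -0.6]
grip_width: 0.0394
```

Run:
```python
from rig import robot
import cv2
i=robot.camera("side")[:,:,::-1]
cv2.imwrite("pics/s4.png",cv2.resize(i[205:345,330:470],None,fx=4,fy=4,interpolation=cv2.INTER_CUBIC))
for _ in range(4):print(robot.get_obs()['ft_force'].round(2) if hasattr(robot.get_obs()['ft_force'],'round') else robot.get_obs()['ft_force'], robot.get_obs()['position'][2])
```

```text
[ 0.08  0.83 -0.63] 0.029199426262331372
[ 0.08  0.83 -0.63] 0.029199426262331372
[ 0.08  0.83 -0.63] 0.029199426262331372
[ 0.08  0.83 -0.63] 0.029199426262331372
```

View pics/s4.png

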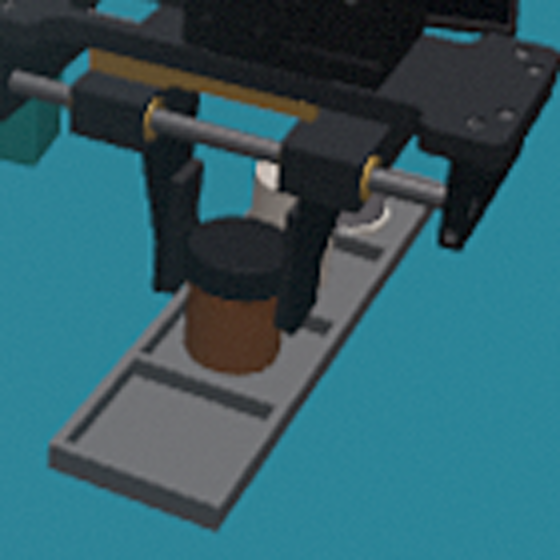

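The jar is just above or on the floor of the right compartment (its base is at about (233,365)). I'll go down a bit more until there is contact.

Call:
carry_out([
  [[0, 3, 0, 0, 0], [0, 3, 0, 0, 0], [0, 1, 0, 0, 0]],
])

```text
time: 20.43
position: [0.4537, -0.064, 0.026]
tool_rot: [-0.5, -0.495, 0.506, -0.5]
ft_force: [-1.5, 1.0, 7.8]
grip_width: 0.0394
```

Contact at 7.8 N. Release.

Call:
carry_out([
  [[0.9, 0, 0, 0, 0], [0.9, 0, 0, 0, 0], [0.9, 0, 0, 0, 0], [0.9, 0, 0, 0, 0], [0.9, 0, 0, 0, 0], [0.9, 0, 0, 0, 0], [0.9, 0, 0, 0, 0], [0.9, 0, 0, 0, 0]],
])

```text
time: 21.1
position: [0.4539, -0.0642, 0.0244]
tool_rot: [-0.5, -0.495, 0.506, -0.499]
ft_force: [1.0, 0.9, -0.6]
grip_width: 0.0769
```

Call:
carry_out([
  [[1, -5, 0, 0, 0], [1, -15, 0, 0, 0], [1, -30, 0, 0, 0], [1, -35, 0, 0, 0], [1, -15, 0, 0, 0], [1, 0, 0, 0, 0]],
])

```text
time: 21.6
position: [0.4528, -0.0626, 0.1276]
tool_rot: [-0.499, -0.497, 0.507, -0.497]
ft_force: [0.3, 0.4, 0.2]
grip_width: 0.0867
```

```bash
python3 go.py .640 -.0755 .12 .06
```

```text
t 21.6 pos [ 0.4528 -0.0626  0.1276] yaw -0.012 tilt [-0.008 -0.008 -1.   ] q6 -0.35 w 0.0867
shift [  6.2 187.4  10.6] twist -4.1 | shift after twist [  6.2 186.1  24. ]
```

Call:
carry_out([
  [[1, 0, 26, 1, -1], [1, 0, 28, 1, -1], [1, 0, 28, 2, -1], [1, 0, 28, 2, -1], [1, 0, 28, 3, 0], [1, 0, 26, 3, 0], [1, 0, 14, 3, 0], [1, 0, 0, 0, 0]],
])

```text
time: 22.27
position: [0.6324, -0.0696, 0.1201]
tool_rot: [0.479, 0.518, -0.49, 0.512]
ft_force: [0.0, 0.7, -0.3]
grip_width: 0.0868
```

```bash
python3 go.py .640 -.0755 .021 .06
```

```text
t 22.27 pos [ 0.6324 -0.0696  0.1201] yaw 0.061 tilt [-0.016 -0.005 -1.   ] q6 -0.34 w 0.0868
shift [99.   8.9  5.9] twist 0.0 | shift after twist [99.   8.9  5.9]
```

Call:
carry_out([
  [[1, 15, 5, 4, 0], [1, 25, 4, 1, 0], [0.7, 25, 2, 0, 0], [0.7, 18, 0, 0, 0], [0.7, 8, 0, 0, 0], [0.7, 0, 0, 0, 0], [0.7, 0, 0, 0, 0], [0.7, 0, 0, 0, 0]],
])

```text
time: 22.93
position: [0.6332, -0.0727, 0.0204]
tool_rot: [0.477, 0.522, -0.492, 0.508]
ft_force: [-0.1, -0.1, -0.0]
grip_width: 0.0624
```

```bash
python3 go.py .640 -.0755 .021 .06
```

```text
t 22.93 pos [ 0.6332 -0.0727  0.0204] yaw 0.061 tilt [-0.03  -0.002 -1.   ] q6 -0.34 w 0.0624
shift [-0.8  6.6  3.3] twist 0.1 | shift after twist [-0.8  6.6  3.2]
```

Call:
carry_out([
  [[0.7, 0, 5, 3, 0], [0.7, 0, 1, 0, 0], [0.7, 0, 0, 0, 0], [0.7, 0, 0, 0, 0], [0.7, 0, 0, 0, 0]],
])

```text
time: 23.35
position: [0.6429, -0.0764, 0.0252]
tool_rot: [0.478, 0.52, -0.491, 0.511]
ft_force: [-0.7, 0.4, -0.4]
grip_width: 0.0612
```

```bash
python3 go.py .640 -.0755 .021 .06
```

```text
t 23.35 pos [ 0.6429 -0.0764  0.0252] yaw 0.061 tilt [-0.021 -0.004 -1.   ] q6 -0.34 w 0.0612
shift [ 4.2 -2.8 -1.1] twist 0.1 | shift after twist [ 4.2 -2.8 -1.1]
```

Call:
carry_out([
  [[0.6, 3, -2, -1, 0], [0.3, 0, 0, 0, 0], [0, 0, 0, 0, 0], [0, 0, 0, 0, 0], [0, 0, 0, 0, 0], [0, 0, 0, 0, 0], [0, 0, 0, 0, 0], [0, 0, 0, 0, 0]],
])

```text
time: 24.02
position: [0.6407, -0.0754, 0.0229]
tool_rot: [0.478, 0.519, -0.491, 0.511]
ft_force: [0.3, 0.8, 0.3]
grip_width: 0.0358
```

```bash
python3 go.py .640 -.0755 .021 .06
```

```text
t 24.02 pos [ 0.6407 -0.0754  0.0229] yaw 0.061 tilt [-0.021 -0.005 -1.   ] q6 -0.34 w 0.0358
shift [ 1.9 -0.7  0.1] twist 0.1 | shift after twist [ 1.9 -0.7  0.1]
```

Gripped at 35.8 mm, as it should be for the 36 mm can. Lift.

Call:
carry_out([
  [[0, 0, 0, 0, 0], [0, 0, 0, 0, 0], [0, -5, 0, 0, 0], [0, -15, 0, 0, 0], [0, -25, 0, 0, 0], [0, -20, 0, 0, 0], [0, -10, 0, 0, 0], [0, 0, 0, 0, 0]],
])

```text
time: 24.68
position: [0.6402, -0.0744, 0.0986]
tool_rot: [0.477, 0.521, -0.492, 0.509]
ft_force: [0.3, -0.1, -0.9]
grip_width: 0.036
```

```bash
python3 go.py .451 -.0025 .10 -.012
```

```text
t 24.68 pos [ 0.6402 -0.0744  0.0986] yaw 0.061 tilt [-0.027 -0.002 -1.   ] q6 -0.34 w 0.036
shift [   3.5 -184.4  -83.4] twist 4.2 | shift after twist [   3.5 -190.   -69.6]
```

Call:
carry_out([
  [[0, 0, -25, -11, 1], [0, 0, -27, -11, 1], [0, 0, -28, -11, 1], [0, 0, -28, -11, 1], [0, 0, -28, -11, 0], [0, 0, -24, -9, 0], [0, 0, -14, -5, 0], [0, 0, 0, 0, 0]],
])

```text
time: 25.35
position: [0.4559, -0.006, 0.0982]
tool_rot: [-0.496, -0.503, 0.511, -0.49]
ft_force: [-0.0, -0.2, -1.9]
grip_width: 0.0358
```

```bash
python3 go.py .451 -.0025 .05 -.012
```

```text
t 25.35 pos [ 0.4559 -0.006   0.0982] yaw -0.014 tilt [-0.029 -0.002 -1.   ] q6 -0.23 w 0.0358
shift [48.3 -3.6 -3.6] twist -0.1 | shift after twist [48.3 -3.6 -3.6]
```

Call:
carry_out([
  [[0, 10, -4, -3, 0], [0, 15, -2, 0, 0], [0, 15, 0, 0, 0], [0, 6, 0, 0, 0], [0, 0, 0, 0, 0], [0, 0, 0, 0, 0], [0, 0, 0, 0, 0]],
])

```text
time: 25.93
position: [0.4553, -0.0051, 0.0498]
tool_rot: [-0.497, -0.5, 0.51, -0.493]
ft_force: [-0.6, -0.4, -1.1]
grip_width: 0.0364
```

```bash
python3 go.py .451 -.0025 .020 -.012
```

```text
t 25.93 pos [ 0.4553 -0.0051  0.0498] yaw -0.014 tilt [-0.021 -0.005 -1.   ] q6 -0.22 w 0.0364
shift [29.9 -3.7 -2.6] twist -0.1 | shift after twist [29.9 -3.7 -2.6]
```

Call:
carry_out([
  [[0, 7, -4, -3, 0], [0, 7, -1, 0, 0], [0, 7, 0, 0, 0], [0, 5, 0, 0, 0], [0, 2, 0, 0, 0], [0, 0, 0, 0, 0], [0, 0, 0, 0, 0]],
])

```text
time: 26.52
position: [0.4547, -0.0038, 0.022]
tool_rot: [-0.499, -0.498, 0.508, -0.495]
ft_force: [-0.3, -1.9, -1.5]
grip_width: 0.0356
```

Call:
carry_out([
  [[0, 2, 0, 0, 0], [0, 2, 0, 0, 0], [0, 0, 0, 0, 0]],
])

```text
time: 26.77
position: [0.4556, -0.0041, 0.0198]
tool_rot: [-0.499, -0.497, 0.508, -0.496]
ft_force: [-0.4, -0.2, -1.3]
grip_width: 0.0361
```

Call:
carry_out([
  [[0, 2, -3, 0, 0], [0, 3, -1, 0, 0], [0, 1, 0, 0, 0]],
])

```text
time: 27.02
position: [0.4556, -0.0046, 0.0179]
tool_rot: [-0.502, -0.493, 0.505, -0.5]
ft_force: [-0.3, -0.5, -1.4]
grip_width: 0.0357
```

Call:
carry_out([
  [[0, 2, 0, 0, 0], [0, 2, 0, 0, 0], [0, 0, 0, 0, 0]],
])

```text
time: 27.27
position: [0.4559, -0.0047, 0.0184]
tool_rot: [-0.503, -0.492, 0.504, -0.501]
ft_force: [0.3, -0.0, -1.8]
grip_width: 0.036
```

```bash
python3 go.py .451 -.0025 .018 -.012;python3 - <<'E'
from rig import robot
import cv2
print(robot.get_obs()["ft_force"])
i=robot.camera("side")[:,:,::-1]
cv2.imwrite("pics/s5.png",cv2.resize(i[205:345,330:470],None,fx=4,fy=4,interpolation=cv2.INTER_CUBIC))
E
```

```text
t 27.27 pos [ 0.4559 -0.0047  0.0184] yaw -0.014 tilt [ 0.008 -0.011 -1.   ] q6 -0.22 w 0.036
shift [ 0.3 -4.9 -2.1] twist -0.1 | shift after twist [ 0.3 -4.9 -2.1]
[ 0.33194418 -0.0297113  -1.81592138]
```

View pics/s5.png

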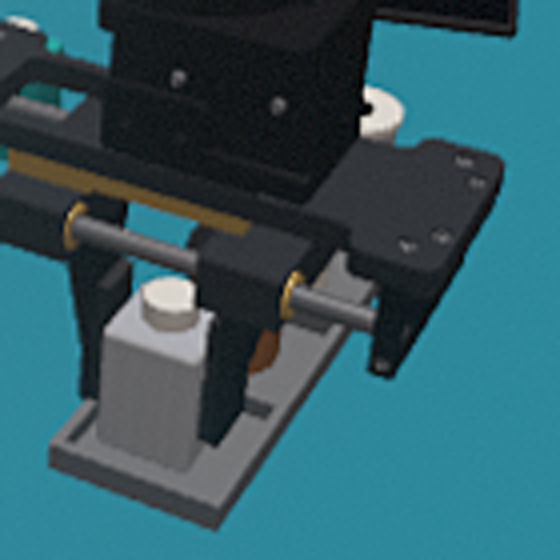

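The can sits in the leftmost compartment, close to the floor and about 4 mm to the far side of centre. I'll shift it back and lower it until it touches.

Call:
carry_out([
  [[0, -1, -5, -2, 0], [0, 2, -2, 0, 0], [0, 3, 0, 0, 0], [0, 3, 0, 0, 0], [0, 1, 0, 0, 0]],
])

```text
time: 27.73
position: [0.4493, -0.0027, 0.0138]
tool_rot: [0.504, 0.49, -0.503, 0.503]
ft_force: [0.2, -0.2, 9.7]
grip_width: 0.0362
```

Call:
carry_out([
  [[0, -1, 0, 0, 0], [0.9, 0, 0, 0, 0], [0.9, 0, 0, 0, 0], [0.9, 0, 0, 0, 0], [0.9, 0, 0, 0, 0], [0.9, 0, 0, 0, 0], [0.9, 0, 0, 0, 0], [0.9, 0, 0, 0, 0]],
])

```text
time: 28.4
position: [0.4472, -0.0022, 0.013]
tool_rot: [-0.503, -0.491, 0.504, -0.502]
ft_force: [-0.2, 0.4, 0.7]
grip_width: 0.0734
```

Call:
carry_out([
  [[1, -5, 0, 0, 0], [1, -15, 0, 0, 0], [1, -30, 0, 0, 0], [1, -35, 0, 0, 0], [1, -35, 0, 0, 0], [1, -30, 0, 0, 0], [1, -30, 0, 0, 0], [1, 0, 0, 0, 0]],
])

```text
time: 29.07
position: [0.444, 0.0003, 0.2007]
tool_rot: [-0.502, -0.493, 0.505, -0.5]
ft_force: [1.5, -0.2, 0.1]
grip_width: 0.0868
```

Call:
carry_out([
  [[1, 0, 30, -30, 0], [1, 0, 30, -30, 0], [1, 0, 30, -30, 0], [1, 0, 30, -30, 0], [1, 0, 30, -30, 0], [1, 0, 20, -20, 0], [1, 0, 0, 0, 0], [1, 0, 0, 0, 0]],
])

```text
time: 29.73
position: [0.6149, 0.1701, 0.2001]
tool_rot: [-0.503, -0.491, 0.506, -0.499]
ft_force: [-0.8, -0.5, -0.3]
grip_width: 0.0869
```

```bash
python3 go.py .451 -.0025 .018 -.012;python3 - <<'E'
from rig import robot
import cv2
i=robot.camera("scene")[:,:,::-1];cv2.imwrite("pics/e0.png",i)
a=cv2.resize(i[150:270,190:390],None,fx=3.9,fy=3.9,interpolation=cv2.INTER_CUBIC)
cv2.imwrite("pics/e1.png",a)
i=robot.camera("side")[:,:,::-1]
cv2.imwrite("pics/e2.png",cv2.resize(i[200:345,320:480],None,fx=4,fy=4,interpolation=cv2.INTER_CUBIC))
E
```

```text
t 29.73 pos [0.6149 0.1701 0.2001] yaw -0.019 tilt [ 0.005 -0.01  -1.   ] q6 0.12 w 0.0869
shift [ 183.1 -161.6  173.8] twist -0.4 | shift after twist [ 183.1 -162.8  172.7]
```

View pics/e1.png

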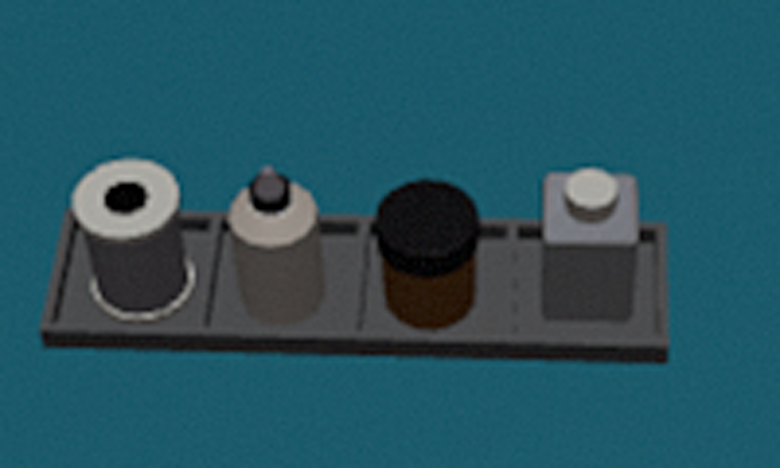

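View pics/e2.png

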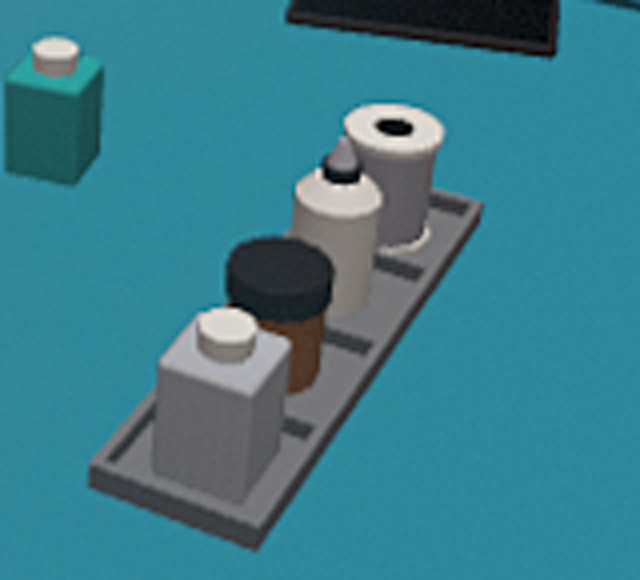

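All four stand upright, each in its own compartment. One numeric check before handing in.

Run:
```python
from h import *
x,y,t=.45,-.0924,-.0118;c,s=np.cos(t),np.sin(t)
for n,a,b,z in(("reel",(126,198),(394,128),.056),("bottle",(266,168),(343,138),.076),("jar",(428,220),(280,262),.052),("can",(592,188),(227,328),.064)):
    for k,p in(("scene",(190+a[0]/3.9,150+a[1]/3.9)),("side",(320+b[0]/4,200+b[1]/4))):
        d=ray(M[k],p,z)[:2]-[x,y];print(n,k,np.round([c*d[0]+s*d[1],-s*d[0]+c*d[1]],4))
```

```text
reel scene [ 0.0031 -0.087 ]
reel side [-0.0004 -0.0865]
bottle scene [ 0.0046 -0.0317]
bottle side [ 0.0036 -0.0322]
jar scene [0.0075 0.0281]
jar side [0.0032 0.0265]
can scene [0.0004 0.0899]
can side [-0.0033  0.091 ]
```

All are within 8 mm of their compartment centres (limit 15), so I'm handing in.

```bash
python3 -c "
from rig import robot;print(robot.hand_in())"
```

```text
the job is handed in; nothing more can be done
None
```

I moved all four supplies to the empty rack in reverse order and handed the job in at about 30 s of the 99 s limit. From the robot's left they now stand can, jar, bottle, reel; before, they stood reel, bottle, jar, can.

**Last checks:** In the scene and side pictures all four stand upright in their own compartments. They are 0–8 mm from the centres along each rack axis (limit 15 mm), and the two cameras agree within about 5 mm. I let go of every supply and moved the gripper clear. The cork coasters stayed in the old rack, and I never touched the turquoise can or the purple square.

**Checks that disagreed or are uncertain:**
- **Can and jar contact height:** Both touched down a few mm lower than I expected. The can met the floor at a TCP height of 14 mm against about 20 mm expected, with a 10 N contact force. They probably shifted slightly in the grip while it closed or at touchdown.
- **Reel contact:** No clear contact force showed before I released it, so it may have dropped by up to about 1 mm. It stands flat in the pictures.
- **Rack fit:** The fit of the racks to the pictures left about 2 pixels of error, mostly in one direction.

I viewed 11 pictures.

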